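Refit the cone of the citrus press and hold it down

ROBOT

A 6-joint arm with a two-finger parallel gripper is mounted at the origin on a cart in front of the work surface, level with it; the furniture and walls round the work are solid. World frame = base frame: x ahead of the robot, y to its left, z up, the work surface at z = 0. Lengths are in m, angles in rad, forces in N, time in s.
With the tool pointing down it reaches from about 0.4 to 0.925 m from the base axis. Payload 12.5 kg.
Tool frame: the origin (TCP) lies on the centre line of the jaws, within the pads' length; the fingertips stand 8 mm ahead of it and the grasp point (between the pads) lies 11 mm behind it; z points along the fingers, y is the line along which they close (so a half turn about z gives the same grasp; the last joint's range is limited). The gripper opens to 95 mm and grips with 3 to 60 N. Pads are 20 mm wide; open, the fingers measure 119 mm over their backs; the gripper's body (75 mm by 180 mm) begins 59 mm behind the grasp point.
Start: joints at [-1.268, 0.491, 1.559, -0, 1.092, -0.106], TCP at [0.248, -0.574, 0.194] pointing down, gripper open.
Joint ranges: [-3.1, 3.1], [-0.84, 2.19], [0.05, 2.79], [-1.13, 4.28], [0.06, 2.93], [-2.69, 2.69]. Speed limits (rad/s): [2.22, 2.22, 2.79, 3.14, 3.14, 3.14].

INTERFACE

Orientations are given as a rotation vector (axis times angle).
In Python, from plant import bot gives the robot as it stands.
- The arm moves only by the tool carry_out, never from a script. Its argument "motion" is a list of rows, each a list of 5 numbers: the shift along the tool's x, y, z in units of 0.025 m (1.0 is 0.025 m), then the turn about the tool's z in units of 5 degrees (1.0 is 5 degrees), then the closure, from -1 (fully open) to 1 (shut), so that 0 is half open. In form: [[tx, ty, tz, yaw, claw], ...]. A call has 1 to 8 rows; each row shifts and turns the commanded pose from where the row before left it, along the tool's axes as they then stand; what a row does not reach is not made up. A row lasts 1/12 s, in which the tool goes at most 41.7 mm and 7.16 degrees, less where a joint would pass 70% of its speed; a pose out of reach is approached as far as the arm can. A call with a number of a shift or a turn outside -1 to 1 is refused whole. A call with a gripper value outside its range is refused whole. The fingers move at their own pace and stop on an object; "squeeze" is the grip in N (left out, the last holds). Time passes only in rows, so rows that do not move let the fingers close. It gives the time, the measured TCP pose, the force, the opening and the grip force at its end, in the units of the state.
- bot.state(): the state, without advancing time (a new reading comes with each control period).
- bot.snapshot(name): name is "scene" or "top" or "wrist"; returns a dict with "frame" (420x560x3 uint8, red, green, blue), "fov_y" (degrees; the focal length in pixels is half the picture's height over the tangent of half this angle, whatever the lens; pixels are square), "cx", "cy" (the principal point, pixels), "D" ([k1, k2, p1, p2, k3] as OpenCV has them; the pictures are not rectified), "R" (3x3) and "t" (3): a world point X has camera coordinates R X + t. Camera axes: x right, y down, z forward; pixel columns grow to the right and rows downward; lengths in m; the calibration is good to about 2 mm. A picture is of the moment at which its call begins. There is no depth.
- bot.sign_off(): hands the job in; it is judged then, once.
The state is a dict: "t": time; "q": joint angles; "joint_velocities": joint speeds; "joint_torque": joint torques, N m; "eef_pos": TCP position; "ee_rot": TCP orientation; "force": force on the tool from outside, world axes, zero at the start; "ft_torque": the same for the moment, N m; "finger_gap": opening from 0.0 (shut) to 1.0 (fully open); "gripper_force": force on a finger pad.
Only numpy, scipy, OpenCV 4.12 (cv2) and the standard library are available. Lean on these libraries where they do the work, as an engineer would, in place of code of your own. Each camera call takes 0.05 s, during which the arm holds its last target. There are 200 camera calls.

TASK

The citrus press has just been washed and is unplugged: pick up the yellow squeezing cone, set it on the red drive spindle of the press turned so that the splines mesh, and let it slide fully home on the spindle's black flange. Then push the cone down against the start spring to the bottom of its travel and finish like that, still gripping the cone by its orange ribs and keeping it pressed down while I check the switch. Leave the strainer bowl, the glass and the mug as they are.

Things in the scene. Friction and masses are not known exactly. Their poses are not given: they have to be found in the camera images.
- press: electric citrus press without its bowl: round white housing 133 mm across, 62 mm high, with a 38 mm wide neck up to 74 mm. It stands firmly on the worktop and cannot be moved. Origin at the centre of its underside, z up. The drive spindle stands upright on its axis.
- press_spindle: drive spindle: black flange disc 42 mm across, 6 mm thick, carrying four red splines in an upright cross, 24 mm end to end, arms 6 mm thick with rounded tops, 26 mm tall above the flange. Origin on its axis, on the flange's top face (84 mm above the worktop unpressed); z up, arms along its +x, -x, +y, -y. Stiff gear friction (0.03 N m) holds it against turning; pressed, it sinks.
- press_switch (a joint): how far the spindle is pushed down, m: 0 at rest, 0.006 at the bottom (hard stop). A start spring carries it: it starts to move at about 4 N and is fully down at about 9 N; the cone's weight alone does not move it.
- cone: loose yellow squeezing cone, 60 to 130 g, 70 mm high, standing upright. Origin at the centre of its underside, z up. Four upright orange ribs, 14 mm wide, 44 mm tall, along its +x, -x, +y, -y, 48 mm across opposite ribs: grip two opposite ribs from above. A ribbed dome tops them. Under it a cross-shaped socket, in line with the ribs: slots 8.5 mm wide, 26.5 mm end to end, 32 mm deep.
- cone_grip (a point): point on the cone's axis, 26 mm above its underside, at the height to grip its ribs. The cone fits the spindle in any of four quarter turns; unmeshed it stands on the spline tops, 26 mm too high; seated, its underside lies on the flange.
- strainer: loose white bowl of the press, 116 mm across, 36 mm high; leave it. Origin at the centre of its underside.
- glass_1: small clear drinking glass, 49 mm across, 62 mm high; leave it. Origin at the centre of its underside.
- mug_1: small white mug, red-brown inside, 62 mm across, 92 mm with its handle, 51 mm high; leave it. Origin on its underside.
Not all that is in view belongs to the job. Of the things that look like the cone, the middle-sized one is meant.

How it is judged:
By the outcome, as a careful person would: the job done as asked, in the order asked, and still so for the second after the job is handed in, while the arm keeps its last pose, push and grip.
It also fails if it takes over 38 s, if anything falls off the work surface, if the arm or the gripper's body presses on something with over 40 N, if the wrist force passes 120 N, or if a joint passes its speed limit or range.

## Working session

There is one attempt and no reset: what is moved stays moved. The work goes in short steps, Python scripts to look and compute and a tool call to move; the robot and the scene stay as the last step left them, time stands still between calls to the robot, and variables do not carry over. Pictures are saved under pics/ and viewed, at most 10 in all, crops included, and the job is handed in when it is done.

Besides the shell and the picture viewer there is one more tool, called after "Call:" as name(argument=value, ...), one argument or row to a line, values as JSON. carry_out: Moves the arm, as the interface text tells. Its arguments: {"type":"object","properties":{"motion":{"type":"array"},"squeeze":{"type":"number"}},"required":["motion"]}

```bash
mkdir -p pics; cat > h.py <<'E'
from plant import bot
import numpy as np, cv2
def K(s):
    f=210/np.tan(np.radians(s['fov_y'])/2); return np.array([[f,0,s['cx']],[0,f,s['cy']],[0,0,1.]])
def snap(n,f=None):
    s=bot.snapshot(n)
    if f: cv2.imwrite('pics/'+f,s['frame'][:,:,::-1])
    return s
def ray(s,uv,z):
    p=cv2.undistortPoints(np.array(uv,float).reshape(-1,1,2),K(s),np.array(s['D'],float)).reshape(-1,2)
    R=np.array(s['R']);t=np.array(s['t']);c=-R.T@t
    d=np.c_[p,np.ones(len(p))]@R
    return c+d*((z-c[2])/d[:,2])[:,None]
def proj(s,X):
    return cv2.projectPoints(np.array(X,float).reshape(-1,1,3),cv2.Rodrigues(np.array(s['R'],float))[0],np.array(s['t'],float),K(s),np.array(s['D'],float))[0].reshape(-1,2)
E
python3 - <<'E'
from h import *
import pickle
d={n:snap(n,n+'0.png') for n in('top','scene')}
pickle.dump(d,open('s0.pkl','wb'))
for n,s in d.items(): print(n,-np.array(s['R']).T@s['t'],s['fov_y'],s['D'])
print(bot.state())
E
```

```text
top [0.45383854 0.03041282 0.92949195] 52.75863966924139 [-0.04175775  0.          0.          0.          0.        ]
scene [-0.07510008  0.63854291  0.5419088 ] 54.40614878819971 [-0.07655475  0.          0.          0.          0.        ]
{'t': 0.1, 'q': array([-1.26758933e+00,  4.91483992e-01,  1.55938334e+00, -1.05666701e-05,
        1.09166796e+00, -1.05611018e-01]), 'joint_velocities': array([-6.83771055e-05, -1.18035254e-03, -2.00290181e-03,  6.58974808e-04,
        4.09439364e-05, -7.80017248e-04]), 'joint_torque': array([ 3.26370791e-03, -6.13624477e+01, -2.58607274e+01,  6.93976460e-02,
        4.69725765e-02, -2.12818009e-05]), 'eef_pos': array([ 0.24839797, -0.57327469,  0.19323146]), 'ee_rot': array([-3.07526905e+00, -6.37524474e-01,  1.60657443e-04]), 'force': array([ 0.00254251, -0.05802216, -0.5004613 ]), 'ft_torque': array([-0.01792345, -0.01546064, -0.0088984 ]), 'gripper_force': 0.0, 'finger_gap': 0.995649220754126}
```

View pics/top0.png

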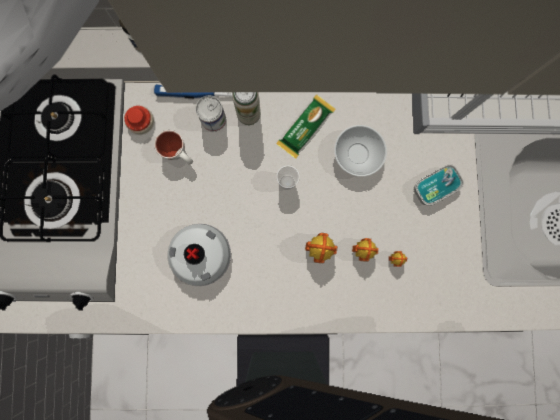

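View pics/scene0.png

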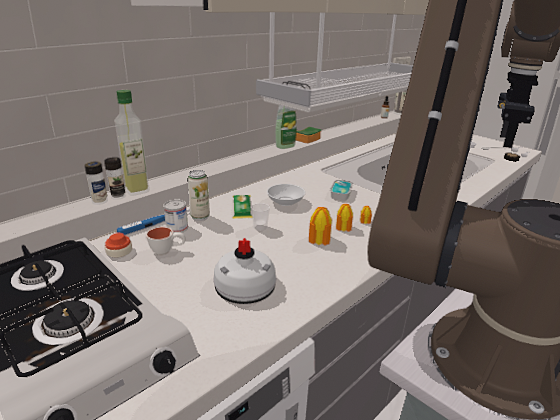

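The top view shows three cones at about (321,248), (366,249) and (398,258), so the middle one is at (366,249). The press spindle is at (194,253) with the glass, bowl and mug clear of it. Next I'll measure positions and angles.

```bash
python3 - <<'E'
from h import *
import pickle
d=pickle.load(open('s0.pkl','rb'));s=d['top'];im=s['frame'].astype(int)
a=[cv2.resize(s['frame'][y-22:y+22,x-22:x+22],(390,390),interpolation=cv2.INTER_CUBIC) for x,y in((366,249),(194,253))]
cv2.imwrite('pics/crop.png',np.hstack(a)[:,:,::-1])
hsv=cv2.cvtColor(s['frame'],cv2.COLOR_RGB2HSV)
for nm,x,y in(('L',321,248),('M',366,249),('S',398,258)):
    m=np.zeros(im.shape[:2],bool);m[y-22:y+22,x-20:x+20]=1
    m&=(hsv[...,1]>150)&(hsv[...,2]>90)
    v,u=np.nonzero(m);uv=np.c_[u,v]
    P=ray(s,uv,.048); print(nm,len(u),uv.mean(0),uv.min(0),uv.max(0),P[:,:2].mean(0),np.ptp(P,0))
m=np.zeros(im.shape[:2],bool);m[235:272,176:212]=1
m&=(im[...,0]>110)&(im[...,1]<70)
v,u=np.nonzero(m);P=ray(s,np.c_[u,v],.108);c=P[:,:2].mean(0);q=P[:,:2]-c
r=np.hypot(*q.T);th=np.arctan2(q[:,1],q[:,0]);print('sp',len(u),c,r.max(),np.degrees(np.angle((r**4*np.exp(4j*th)).sum())/4))
E
```

```text
L 581 [320.83820998 247.50774527] [306 233] [336 262] [ 0.48276018 -0.06490403] [6.00826929e-02 6.25534267e-02 1.11022302e-16]
M 369 [364.98102981 249.40108401] [353 238] [377 260] [ 0.47853565 -0.15698742] [0.04566143 0.05038345 0.        ]
S 170 [397.54705882 258.48823529] [389 252] [406 265] [ 0.45940511 -0.22474548] [2.69562452e-02 3.58210846e-02 1.11022302e-16]
sp 52 [0.47061184 0.19190983] 0.011130873420386463 -44.56456145011505
```

View pics/crop.png

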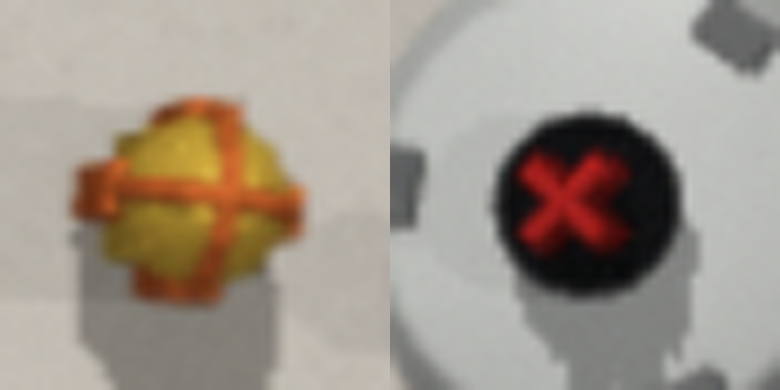

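The cone is at about (0.478,-0.157) with its ribs near -6.5°, and the spindle at about (0.471,0.192) with its cross near 45°. The neighbouring cones flank this one along y, so I'll close along world x. First I'll move above it.

Call:
carry_out(
  motion=[
    [0.5, -0.4, 0, 0, -1],
    [0.95, -0.75, 0, 0, -1],
    [1, -0.75, 0, 0, -1],
    [1, -0.75, 0, 0, -1],
    [1, -0.75, 0, 0, -1],
    [1, -0.75, 0, 0, -1],
    [1, -0.75, 0, 0, -1],
    [1, -0.75, 0, 0, -1],
  ],
)

```text
t: 0.77
eef_pos: [0.3636, -0.3684, 0.1936]
ee_rot: [-3.076, -0.637, 0.0]
force: [0.4, -0.3, -0.7]
finger_gap: 1.001
gripper_force: 0.0
```

Call:
carry_out(
  motion=[
    [1, -0.75, 0, 0, -1],
    [1, -0.75, 0, 0, -1],
    [1, -0.75, 0, 0, -1],
    [1, -0.75, 0, 0, -1],
    [1, -0.75, 0, 0, -1],
    [1, -0.75, 0, 0, -1],
    [0.95, -0.75, 0, 0, -1],
    [0.65, -0.7, 0, 0, -1],
  ],
)

```text
t: 1.43
eef_pos: [0.4794, -0.156, 0.1936]
ee_rot: [-3.076, -0.639, -0.0]
force: [-0.0, -0.0, 0.5]
finger_gap: 1.0
gripper_force: 0.0
```

Call:
carry_out(
  motion=[
    [0, 0, 0, -1, -1],
    [0, 0, 0, -1, -1],
    [0, 0, 0, -1, -1],
    [0, 0, 0, -1, -1],
    [0, 0, 0, -1, -1],
    [0, 0, 0, -1, -1],
    [0, 0, 0, -1, -1],
    [0, 0, 0, -1, -1],
  ],
)

```text
t: 2.1
eef_pos: [0.4783, -0.1578, 0.1935]
ee_rot: [-2.669, -1.657, 0.001]
force: [-0.2, 0.3, 0.4]
finger_gap: 0.998
gripper_force: 0.0
```

Call:
carry_out(
  motion=[
    [0, 0, 0, -1, -1],
    [0, 0, 0, -1, -1],
    [0, 0, 0, -1, -1],
    [0, 0, 0, -1, -1],
    [0, 0, 0, 0, -1],
    [0, 0, 0, 0, -1],
  ],
)

```text
t: 2.6
eef_pos: [0.4783, -0.1578, 0.1936]
ee_rot: [-2.348, -2.087, 0.0]
force: [-0.8, 0.7, 1.3]
finger_gap: 1.0
gripper_force: 0.0
```

```bash
python3 - <<'E'
from h import *
import pickle
from scipy.spatial.transform import Rotation as Ro
s=snap('wrist','w1.png');pickle.dump(s,open('w1.pkl','wb'))
b=bot.state();print(b['t'],b['q'],b['eef_pos'],b['finger_gap'],Ro.from_rotvec(b['ee_rot']).as_matrix().round(4), -np.array(s['R']).T@s['t'])
print(proj(s,[[.4785,-.157,.048],[.4785,-.157,0]]))
E
```

```text
2.65 [-4.49821864e-01  3.19600037e-01  1.85038204e+00 -4.54752192e-05
  9.71763652e-01 -3.31950574e-01] [ 0.47838409 -0.15781341  0.19363558] 0.9996797207549125 [[ 1.176e-01  9.931e-01 -2.000e-04]
 [ 9.931e-01 -1.176e-01  0.000e+00]
 [ 0.000e+00 -2.000e-04 -1.000e+00]] [ 0.48556507 -0.09125863  0.38376288]
[[275.56875612 187.93890459]
 [275.47911916 178.94479153]]
```

View pics/w1.png

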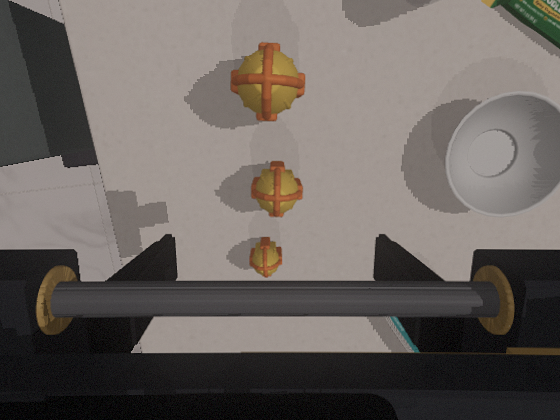

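The wrist view shows the middle cone at about (277,190), with rib tips at (253,190) and (301,191). The tool's closing axis is nearly aligned, so I'll refine numerically.

```bash
python3 - <<'E'
from h import *
import pickle
for f,key,box in(('w1.pkl',None,(150,225,240,315)),('s0.pkl','top',(232,268,346,386))):
    s=pickle.load(open(f,'rb')); s=s[key] if key else s
    h=cv2.cvtColor(s['frame'],cv2.COLOR_RGB2HSV).astype(int)
    sat=(h[...,1]>150)&(h[...,2]>70)
    o=sat&(h[...,0]<13)
    B=np.zeros_like(o);B[box[0]:box[1],box[2]:box[3]]=1;o&=B
    v,u=np.nonzero(o);print(len(u),u.min(),u.max(),v.min(),v.max())
    P=ray(s,np.c_[u,v],.034)[:,:2]
    if key: continue
    print(P.min(0),P.max(0),(P.min(0)+P.max(0))/2)
    from scipy.optimize import minimize
    # silhouette model: filled cross prism ribs, compare outer tips
    c0=P.mean(0)
    sides={}
    for n,m in(('x-',P[:,0]<P[:,0].min()+.006),('x+',P[:,0]>P[:,0].max()-.006)):
        sides[n]=P[m].mean(0)
    e=sides['x+']-sides['x-'];print(sides,np.degrees(np.arctan2(e[1],e[0])),np.hypot(*e), (sides['x+']+sides['x-'])/2)
    # overlay candidate model
    best=[]
    lab=cv2.erode((sat&B).astype('uint8'),np.ones((1,1)))
    def sil(x,y,a):
        img=np.zeros(lab.shape,np.uint8);ca,sa=np.cos(a),np.sin(a)
        for k in range(4):
            t=a+k*np.pi/2;R2=np.array([[np.cos(t),-np.sin(t)],[np.sin(t),np.cos(t)]])
            c=np.array([[0,-7],[24,-7],[24,7],[0,7]])*1e-3@R2.T+[x,y]
            pts=np.vstack([np.c_[c,np.full(4,z)] for z in(0,.044)])
            hull=cv2.convexHull(proj(s,pts).astype(np.float32))
            cv2.fillConvexPoly(img,np.round(hull*16).astype(np.int32),1,shift=4)
        return img
    H=lab.astype(bool)
    def cost(x,y,a):
        S=sil(x,y,a).astype(bool); return (S&~H).sum()*1.5+(o&~S).sum()
    G=[(cost(x,y,np.radians(a)),x,y,a) for x in np.arange(.472,.486,.001) for y in np.arange(-.166,-.15,.001) for a in range(-14,3)]
    G.sort();print(np.array(G[:6]).round(4), np.mean(G[:20],0).round(4))
E
```

```text
751 252 301 162 215
[ 0.4548939  -0.18683153] [ 0.5023928  -0.13484489] [ 0.47864335 -0.16083821]
{'x-': array([ 0.45794161, -0.15913619]), 'x+': array([ 0.49977104, -0.16401389])} -6.651191204881638 0.04211286258464091 [ 0.47885632 -0.16157504]
[[ 1.3200e+03  4.7800e-01 -1.6300e-01 -8.0000e+00]
 [ 1.3230e+03  4.7800e-01 -1.6200e-01 -8.0000e+00]
 [ 1.3230e+03  4.7900e-01 -1.6300e-01 -9.0000e+00]
 [ 1.3230e+03  4.8000e-01 -1.6300e-01 -6.0000e+00]
 [ 1.3245e+03  4.7900e-01 -1.6300e-01 -8.0000e+00]
 [ 1.3245e+03  4.7900e-01 -1.6200e-01 -6.0000e+00]] [ 1.3308e+03  4.7890e-01 -1.6270e-01 -7.9500e+00]
135 353 377 238 260
```

Call:
carry_out(
  motion=[
    [-0.05, 0, 0.6, 0, -1],
    [0, 0, 1, 0, -1],
    [0, 0, 1, 0, -1],
    [0, 0, 1, 0, -1],
    [0, 0, 1, 0, -1],
    [0, 0, 1, 0, -1],
    [0, 0, 0.9, 0, -1],
    [0, 0, 0.65, 0, -1],
  ],
)

```text
t: 3.32
eef_pos: [0.4778, -0.1589, 0.0131]
ee_rot: [-2.347, -2.086, 0.001]
force: [0.6, -0.1, 0.1]
finger_gap: 0.999
gripper_force: 0.0
```

Call:
carry_out(
  motion=[
    [0, 0, 0, 0, 0],
    [0, 0, 0, 0, 1],
    [0, 0, 0, 0, 1],
    [0, 0, 0, 0, 1],
    [0, 0, 0, 0, 1],
    [0, 0, 0, 0, 1],
    [0, 0, 0, 0, 1],
    [0, 0, 0, 0, 1],
  ],
  squeeze=25,
)

```text
t: 3.98
eef_pos: [0.4785, -0.1592, 0.0154]
ee_rot: [2.345, 2.09, 0.0]
force: [-0.1, -0.0, 4.8]
finger_gap: 0.502
gripper_force: 25.1
```

Call:
carry_out(
  motion=[
    [0, 0, -0.4, 0, 1],
    [0, 0, -0.9, 0, 1],
    [0, 0, -1, 0, 1],
    [0, 0, -1, 0, 1],
    [0, 0, -1, 0, 1],
    [0, 0, -1, 0, 1],
    [0, 0, -1, 0, 1],
    [0, 0, -1, 0, 1],
  ],
)

```text
t: 4.65
eef_pos: [0.4778, -0.1588, 0.1995]
ee_rot: [2.345, 2.09, -0.0]
force: [1.6, -0.9, -1.8]
finger_gap: 0.502
gripper_force: 25.0
```

Call:
carry_out(
  motion=[
    [0.5, -0.1, 0, 0, 1],
    [0.8, -0.1, 0, 0, 1],
    [0.95, -0.15, 0, 0, 1],
    [0.95, -0.15, 0, 0, 1],
    [0.95, -0.15, 0, 0, 1],
    [0.95, -0.15, 0, 0, 1],
    [0.95, -0.15, 0, 0, 1],
    [0.95, -0.15, 0, 0, 1],
  ],
)

```text
t: 5.32
eef_pos: [0.4702, 0.0194, 0.1974]
ee_rot: [-2.345, -2.09, 0.001]
force: [0.9, 0.1, -1.2]
finger_gap: 0.498
gripper_force: 25.0
```

Call:
carry_out(
  motion=[
    [0.95, -0.1, 0, 0, 1],
    [0.95, -0.1, 0, 0, 1],
    [0.9, -0.1, 0, 0, 1],
    [0.6, -0.05, 0, 0, 1],
    [0.3, 0, 0, 0, 1],
    [0, 0, 0, 0, 1],
    [0, 0, 0, 0, 1],
  ],
)

```text
t: 5.9
eef_pos: [0.4726, 0.1107, 0.1974]
ee_rot: [-2.344, -2.091, 0.001]
force: [-0.5, -1.2, -0.4]
finger_gap: 0.498
gripper_force: 25.0
```

```bash
python3 - <<'E'
from h import *
import pickle
from scipy.spatial.transform import Rotation as Ro
s=snap('wrist','w2.png');pickle.dump(s,open('w2.pkl','wb'))
b=bot.state();pickle.dump(b,open('b2.pkl','wb'));print(b['t'],b['q'],b['eef_pos'],b['finger_gap'],b['force'],Ro.from_rotvec(b['ee_rot']).as_matrix().round(4), -np.array(s['R']).T@s['t'])
E
```

```text
5.95 [ 9.32087558e-02  2.89150226e-01  1.88601770e+00 -3.31145508e-04
  9.66849646e-01  2.08199889e-01] [0.47268469 0.11029355 0.19735995] 0.5014947200316798 [ 0.18383132  0.3828195  -1.21638639] [[ 1.146e-01  9.934e-01 -4.000e-04]
 [ 9.934e-01 -1.146e-01 -3.000e-04]
 [-4.000e-04 -4.000e-04 -1.000e+00]] [0.47963098 0.17733835 0.38750599]
```

View pics/w2.png

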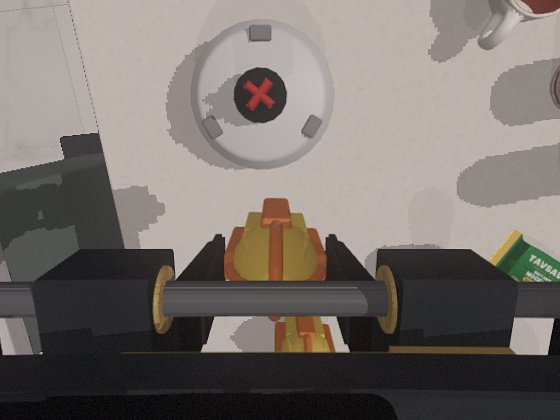

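The wrist view shows the spindle cross at about (260,93). The held cone is at (276,240), with the bottom edge of its front rib at v≈199. Next I'll compute the cone's offset in the grip and the spindle pose.

```bash
cat > meas.py <<'E'
from h import *
import pickle
from scipy.spatial.transform import Rotation as Ro
def spindle(s,im,box,z=.108,thr=110):
    m=np.zeros(im.shape[:2],bool);m[box[0]:box[1],box[2]:box[3]]=1
    i=im.astype(int);red=m&(i[...,0]>thr)&(i[...,1]<75)&(i[...,2]<80)
    v,u=np.nonzero(red);P=ray(s,np.c_[u,v],z)[:,:2];c=(P.max(0)+P.min(0))/2;mc=P.mean(0);q=P-mc
    r=np.hypot(*q.T);th=np.arctan2(q[:,1],q[:,0])
    dark=m&(i.max(2)<60)
    n,l,st,ce=cv2.connectedComponentsWithStats((dark|red).astype('uint8'));k=1+st[1:,4].argmax()
    cn=max(cv2.findContours((l==k).astype('uint8'),cv2.RETR_EXTERNAL,cv2.CHAIN_APPROX_NONE)[0],key=len)
    D=ray(s,cn.reshape(-1,2),.084)[:,:2];(x,y),R=cv2.minEnclosingCircle((D*1000).astype(np.float32))
    print('red n',len(u),'ext',c,'mean',mc,'r',r.max(),'ang',np.degrees(np.angle((r**4*np.exp(4j*th)).sum())/4),'flange',x,y,R,'mean',D.mean(0))
E
python3 - <<'E'
from meas import *
s=pickle.load(open('w2.pkl','rb'));b=pickle.load(open('b2.pkl','rb'));im=s['frame']
spindle(s,im,(55,130,225,300))
d=pickle.load(open('s0.pkl','rb'));spindle(d['top'],d['top']['frame'],(240,268,180,212))
R=Ro.from_rotvec(b['ee_rot']).as_matrix();p=b['eef_pos']
for dx in(-.004,-.002,0,.002,.004):
    X=[[.024+dx,-.007,.015],[.024+dx,.007,.015],[.024+dx,-.007,-.029],[.024+dx,.007,-.029]]
    print(dx,proj(s,np.array(X)@R.T+p).round(1).tolist())
cv2.imwrite('pics/crop2.png',cv2.resize(im[185:300,215:335],(720,690)[:2] if 0 else (600,575),interpolation=cv2.INTER_CUBIC)[:,:,::-1])
E
```

```text
red n 493 ext [0.46958686 0.19127149] mean [0.47005106 0.19162187] r 0.01246644527427798 ang -43.735867003188034 flange 469.51251220703125 191.50489807128906 20.155908584594727 mean [0.46947499 0.19160436]
red n 52 ext [0.47058014 0.19155628] mean [0.47061184 0.19190983] r 0.011130873420386463 ang -44.56456145011505 flange 469.9112243652344 191.2517547607422 20.14683723449707 mean [0.46961011 0.19160352]
-0.004 [[263.6, 200.1], [288.7, 200.1], [260.8, 222.3], [292.2, 222.3]]
-0.002 [[263.6, 196.6], [288.7, 196.6], [260.8, 217.9], [292.3, 218.0]]
0 [[263.6, 193.1], [288.7, 193.1], [260.8, 213.6], [292.3, 213.6]]
0.002 [[263.6, 189.6], [288.8, 189.6], [260.7, 209.2], [292.4, 209.3]]
0.004 [[263.6, 186.0], [288.8, 186.0], [260.7, 204.8], [292.4, 204.9]]
```

View pics/crop2.png

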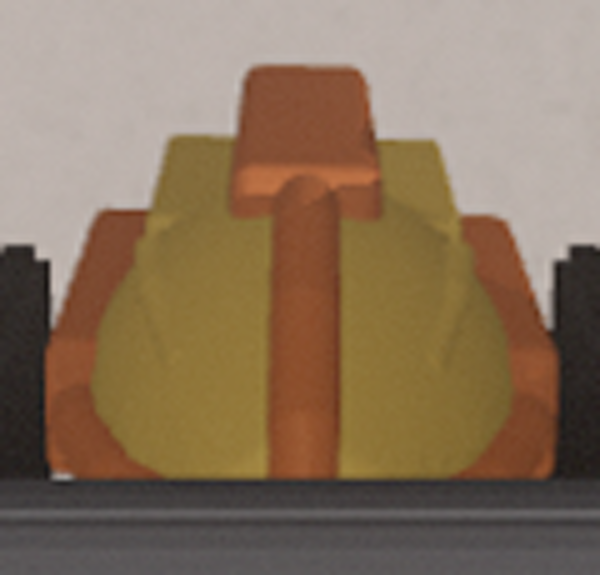

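Call:
carry_out(
  motion=[
    [0.4, -0.05, 0, 0, 1],
    [0.8, -0.1, 0, 0, 1],
    [0.9, -0.12, 0, 0, 1],
    [0.8, -0.1, 0, 0, 1],
    [0.4, -0.06, 0, 0, 1],
    [0, 0, 0, 0.5, 1],
    [0, 0, 0, 1, 1],
    [0, 0, 0, 1, 1],
  ],
)

```text
t: 6.62
eef_pos: [0.4717, 0.1939, 0.1974]
ee_rot: [2.563, 1.817, -0.0]
force: [1.2, -0.5, -0.7]
finger_gap: 0.499
gripper_force: 25.0
```

Call:
carry_out(
  motion=[
    [0, 0, 0, 1, 1],
    [0, 0, 0, 1, 1],
    [0, 0, 0, 1, 1],
    [0, 0, 0, 1, 1],
    [0, 0, 0, 1, 1],
    [0, 0, 0, 0, 1],
    [0, 0, 0, 0, 1],
    [0, 0, 0, 0, 1],
  ],
)

```text
t: 7.28
eef_pos: [0.4717, 0.1938, 0.1974]
ee_rot: [2.891, 1.229, -0.0]
force: [-0.4, -0.3, -2.0]
finger_gap: 0.5
gripper_force: 25.0
```

```bash
python3 - <<'E'
from meas import *
s=snap('wrist');cv2.imwrite('pics/w3.png',cv2.resize(s['frame'][150:300,180:380],(800,600),interpolation=cv2.INTER_CUBIC)[:,:,::-1])
b=bot.state();R=Ro.from_rotvec(b['ee_rot']).as_matrix();p=b['eef_pos']
print(b['t'],p,np.degrees(np.arctan2(R[1,1],R[0,1])),R[:,2],b['force'])
g=np.array([.4697,.1916])+.0024*R[:2,0]-p[:2];print('units',R[:2,:2].T@g/.025)
for dx in(-.004,-.0024,0):print(proj(s,np.array([[.024+dx,0,.015],[.024+dx,0,-.029]])@R.T+p))
for k in range(4):
    a=np.radians(-44+90*k);print(proj(s,[.4697+.012*np.cos(a),.1916+.012*np.sin(a),.106]))
print(proj(s,[[.4697+.021*np.cos(a),.1916+.021*np.sin(a),.084] for a in np.arange(0,6.3,.785)]).round().tolist())
E
```

```text
7.3333 [0.47173164 0.19382317 0.19743837] -43.958979273567856 [ 2.50320784e-05 -1.47942953e-04 -9.99999989e-01] [ 0.44183377 -0.46632946 -0.64920732]
units [-0.02442301  0.00322995]
[[275.33847368 198.77295017]
 [275.473009   220.622239  ]]
[[275.3409597  195.97721458]
 [275.47641923 217.16264306]]
[[275.34470941 191.76413344]
 [275.48157055 211.94363359]]
[[290.82773654 205.94707306]]
[[275.29216837 190.67125326]]
[[259.70777467 205.9103955 ]]
[[275.2443488  220.88552485]]
[[294.0, 182.0], [276.0, 174.0], [257.0, 182.0], [250.0, 199.0], [257.0, 216.0], [275.0, 224.0], [293.0, 217.0], [301.0, 200.0], [294.0, 182.0]]
```

View pics/w3.png

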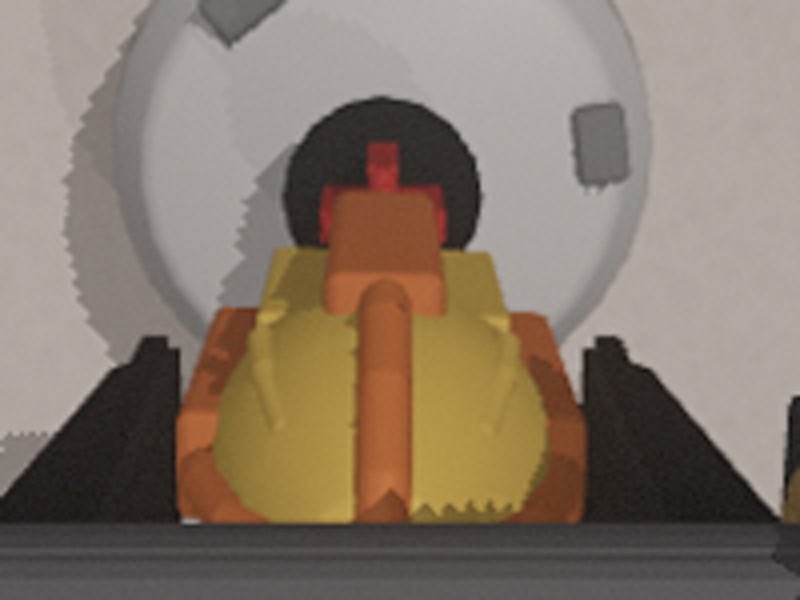

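The cone sits squarely over the spindle, with the spline at u≈275.5 and the rib at 275.5. The rib edge at v≈197.5 confirms the cone is about 3 mm back in the grip. The alignment is good, so I'll lower it.

Call:
carry_out(
  motion=[
    [0, 0, 0.4, 0, 1],
    [0, 0, 0.7, 0, 1],
    [0, 0, 0.8, 0, 1],
    [0, 0, 0.5, 0, 1],
    [0, 0, 0.25, 0, 1],
    [0, 0, 0, 0, 1],
  ],
)

```text
t: 7.83
eef_pos: [0.471, 0.1938, 0.1297]
ee_rot: [-2.892, -1.226, 0.004]
force: [0.9, 0.0, -1.4]
finger_gap: 0.498
gripper_force: 25.0
```

Call:
carry_out(
  motion=[
    [0, 0, 0.1, 0, 1],
    [0, 0, 0.1, 0, 1],
    [0, 0, 0.1, 0, 1],
    [0, 0, 0.1, 0, 1],
  ],
)

```text
t: 8.17
eef_pos: [0.4719, 0.1941, 0.1214]
ee_rot: [2.892, 1.226, 0.001]
force: [-0.1, 0.1, -1.7]
finger_gap: 0.502
gripper_force: 25.0
```

It is past the spline tops with no contact force, so it has meshed. I'll continue down.

Call:
carry_out(
  motion=[
    [0, 0, 0.1, 0, 1],
    [0, 0, 0.15, 0, 1],
    [0, 0, 0.15, 0, 1],
    [0, 0, 0.15, 0, 1],
    [0, 0, 0.1, 0, 1],
    [0, 0, 0.05, 0, 1],
    [0, 0, 0.05, 0, 1],
    [0, 0, 0, 0, 1],
  ],
)

```text
t: 8.83
eef_pos: [0.4717, 0.194, 0.1022]
ee_rot: [2.893, 1.226, -0.0]
force: [-0.3, -0.1, -0.9]
finger_gap: 0.501
gripper_force: 25.0
```

Call:
carry_out(
  motion=[
    [0, 0, 0.04, 0, 1],
    [0, 0, 0.04, 0, 1],
    [0, 0, 0, 0, 1],
    [0, 0, 0, 0, 1],
  ],
)

```text
t: 9.17
eef_pos: [0.4717, 0.194, 0.1005]
ee_rot: [2.893, 1.226, 0.0]
force: [-0.4, -1.2, -0.8]
finger_gap: 0.503
gripper_force: 25.0
```

Call:
carry_out(
  motion=[
    [0, 0, 0.04, 0, 1],
    [0, 0, 0.04, 0, 1],
    [0, 0, 0.04, 0, 1],
    [0, 0, 0, 0, 1],
    [0, 0, 0, 0, 1],
  ],
  squeeze=40,
)

```text
t: 9.58
eef_pos: [0.4718, 0.194, 0.0976]
ee_rot: [2.893, 1.226, 0.001]
force: [-0.7, 0.7, 4.7]
finger_gap: 0.5
gripper_force: 40.0
```

Call:
carry_out(
  motion=[
    [0, 0, 0.04, 0, 1],
    [0, 0, 0.04, 0, 1],
    [0, 0, 0.04, 0, 1],
    [0, 0, 0, 0, 1],
    [0, 0, 0, 0, 1],
  ],
)

```text
t: 10.0
eef_pos: [0.4719, 0.194, 0.0946]
ee_rot: [2.893, 1.226, 0.001]
force: [-1.5, 0.4, 5.8]
finger_gap: 0.498
gripper_force: 40.0
```

Call:
carry_out(
  motion=[
    [0, 0, 0.04, 0, 1],
    [0, 0, 0.02, 0, 1],
    [0, 0, 0, 0, 1],
    [0, 0, 0, 0, 1],
  ],
)

```text
t: 10.33
eef_pos: [0.4719, 0.1941, 0.0933]
ee_rot: [2.893, 1.226, 0.001]
force: [-0.9, 0.2, 8.9]
finger_gap: 0.499
gripper_force: 40.0
```

Call:
carry_out(
  motion=[
    [0, 0, 0.03, 0, 1],
    [0, 0, 0, 0, 1],
    [0, 0, 0, 0, 1],
  ],
)

```text
t: 10.58
eef_pos: [0.472, 0.1941, 0.0931]
ee_rot: [2.892, 1.226, 0.002]
force: [-2.8, 0.2, 16.6]
finger_gap: 0.497
gripper_force: 40.0
```

The hard stop is reached: about 17 N at z=0.0931. I'll take a visual check.

```bash
python3 - <<'E'
from meas import *
s=snap('wrist');t=snap('scene');b=bot.state();print(b['t'],b['eef_pos'],b['force'],b['finger_gap'])
A=cv2.resize(s['frame'][150:300,180:380],(400,300));B=cv2.resize(t['frame'][170:320,150:350],(400,300),interpolation=cv2.INTER_CUBIC)
cv2.imwrite('pics/fin.png',np.hstack([A,B])[:,:,::-1])
E
```

```text
10.6833 [0.4719829  0.19413031 0.09315796] [-3.46118286  0.0822051  16.43212878] 0.5009617188831416
```

View pics/fin.png

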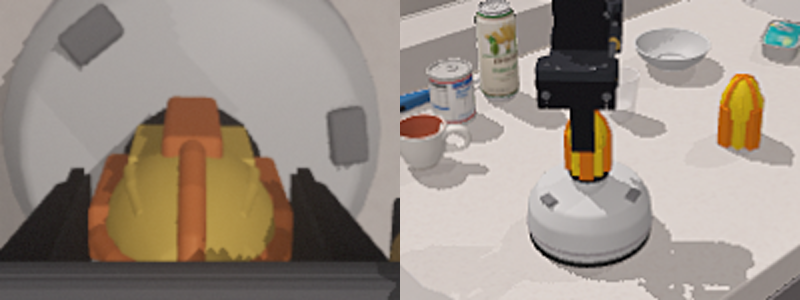

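The cone sits on the black flange right on the press neck (scene crop at about (588,180)), with no red showing. It is gripped and pressed to the stop.

```bash
python3 -c "
from plant import bot
print(bot.sign_off())"
```

```text
the job is handed in; nothing more can be done
None
```

I set the middle-sized cone on the spindle with its splines meshed, slid it home on the flange and pushed it down to the hard stop; the arm is still gripping its ribs (40 N) and holding it down at about 16 N, the strainer bowl, glass and mug were left alone, and the job is handed in.

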